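# Free a locked centrifuge lid with the release pin

### The job

The power is off and the bench centrifuge is locked shut. Take the release pin out of the tool block, feel it down through the small release hole in the centrifuge's deck and press the latch underneath gently, never harder than about 25 N, until the lid springs ajar. Then put the pin back fully home in its hole of the block, swing the lid steeply open (at least 50 degrees) and let go, leaving everything else where it stands.

Things in the scene. Friction and masses are not known exactly. Their poses are not given: they have to be found in the camera images.
- release_hole (a point): Centre, on the deck's top face, of a 20 mm opening at the deck's right front corner (seen from the machine's front); x to the machine's back, y to its left, z up. Deck plate 4 mm. 5.5 mm below the deck's top lies the latch guide's bare metal face with an 8.5 mm bore, 10 mm long. The guide is not fixed to the cover: the bore lies up to 3.5 mm off this point along x and along y, new each time; feel for it.
- pin_grip (a point): The release pin, upright in the tool block: plain steel rod 6 mm in diameter, 75 mm long, under a 20 mm collar 6 mm thick and a black round handle 15 mm in diameter, 59 mm tall. 50 g, 140 mm long. The point is on the axis half-way up the handle, 110 mm above the tip and 35 mm above the collar's underside. z runs from tip to handle; yaw is of no matter.
- pin_tip (a point): The lower end of the release pin's rod, on its axis (tapered over the last 3 mm to 3 mm in diameter).
- pin_seat (a point): Mouth of the pin's hole in the grey tool block (70 x 120 mm, 88 mm high, fixed): 12 mm wide, 80 mm deep. The pin is home when its collar lies on the block, its tip then 75 mm below this point. x runs across the block, y along it, z up. A marker pen stands in a second hole 76 mm along +y, its top 55 mm above the block (the pin's: 65 mm).
- lid_handle (a point): Centre of the lid's handle: a round steel bar 12 mm thick, 100 mm long along the machine's y, ahead of the lid's front edge. Lid shut: 38 mm above the deck; the hinge line is parallel to it, 206 mm farther back (machine's +x) and 28 mm lower. The axes turn with the lid.
- lid (a joint): Opening angle of the white lid (rad): 0 shut, 1.13 at its open stop. Locked at first (gives less than 0.02). Once released it springs ajar, to 0.15 to 0.4, and from there a stiff, nearly balanced hinge keeps it wherever it is left; 1 to 2 N at the handle swing it.
- centrifuge: Off-white bench centrifuge, fixed, 280 x 240 x 150 mm to the deck; origin under its centre, axes as release_hole. Release hole at x -115.5, y -85 mm. Latch plunger: white, below the bore, top 21 to 44 mm below the deck's top. Spring: 3.6 N at touch, +0.9 N/mm; the lid lets go after 5 to 6 mm (8 to 9 N) and rises within 0.5 s while the plunger is held down; hard stop at 7.8 mm (10.6 N).
- marker: Bystander: a blue and white marker pen standing in the tool block.
- rack_b: Bystander: a blue rack of red-capped tubes.
- scanner: Bystander: a hand scanner lying on the bench.
- specimen_jar: Bystander: a small jar with a white cap.
- slide_box: Bystander: a flat white box.
- wipe_bottle: Bystander: a bottle 150 mm tall with a blue cap.
Not all that is in view belongs to the job. Leave any pink, turquoise or yellow look-alike of the part that bears pin_seat alone.

How it is judged:
By the outcome, as a careful person would: the job done as asked, in the order asked, and still so for the second after the job is handed in, with the robot touching nothing.
It also fails if it takes over 72 s, if anything falls off the work surface, if the arm or the gripper's body presses on something with over 40 N, if the wrist force passes 120 N, or if a joint passes its speed limit or range.

### The arm

A 6-joint arm with a two-finger parallel gripper is mounted at the origin on the work surface. World frame = base frame: x ahead of the robot, y to its left, z up, the work surface at z = 0. Lengths are in m, angles in rad, forces in N, time in s.
With the tool pointing down it reaches from about 0.375 to 0.975 m from the base axis. Payload 3.8 kg.
Tool frame: the origin (TCP) lies at the very end of the fingers, on their centre line; the grasp point (between the pads) lies 19 mm behind it; z points along the fingers, y is the direction in which the jaws open and shut (so a half turn about z gives the same grasp; the last joint's range is limited). The gripper opens to 85 mm and grips with 20 to 120 N. Pads are 22 mm wide; open, the fingers measure 114 mm over their backs; the gripper's body (76 mm by 85 mm) begins 54 mm behind the grasp point. The pads swing forward as they close: fully open they stand 13 mm farther back than shut.
Start: joints at [1.245, 0.264, 1.604, -0, 1.274, -0.037], TCP at [0.192, 0.647, 0.195] pointing down, gripper open.
Joint ranges: [-2.63, 2.63], [-0.94, 2.18], [0.31, 2.57], [-1.31, 4.45], [0, 2.66], [-2.55, 2.55]. Speed limits (rad/s): [2.57, 2.57, 3.14, 3.14, 3.14, 3.14].

### API

Orientations are given as a rotation vector (axis times angle).
In Python, from workcell import status, read_camera, camera_info, order gives the robot as it stands.
- The arm moves only by the tool move_arm, never from a script. Its argument "deltas" is a list of rows, each a list of 3 entries, a list of its own where there are three numbers: the turn, a rotation vector about the world's x, y, z as a fraction of full scale, then the shift along the world's x, y, z as a fraction of full scale, then the closure, from -1 (fully open) to 1 (shut), so that 0 is half open. A call has 1 to 20 rows; each row is the pose to reach, as a shift and turn from the pose commanded when the call began; what a row does not reach only later rows make up. Full scale, the value 1, is 0.1 m for a shift and pi/2 rad for a turn. A row lasts 1/8 s, in which the tool goes at most 62.5 mm and 10.7 degrees, less where a joint would pass 70% of its speed; a pose out of reach is approached as far as the arm can. A call with a number of a shift or a turn outside -1 to 1 is refused whole. A call with a gripper value outside its range is refused whole. The fingers move at their own pace and stop on an object; "grip_force" is the grip in N (left out, the last holds). Time passes only in rows, so rows that repeat a pose let the fingers close. It gives the time, the measured TCP pose, the force and the opening at its end, in the units of the state.
- status.read_state(): the state, without advancing time (a new reading comes with each control period).
- read_camera(name): name is "scene" or "side" or "wrist"; returns (picture, depth): 400x640x3 uint8, red, green, blue; 400x640 float32, m along the optical axis (not along the pixel's ray), 0 where there is no reading.
- camera_info(name): a dict with "K" (3x3 intrinsics, pixels), "R" (3x3) and "t" (3): a world point X has camera coordinates R X + t. Camera axes: x right, y down, z forward; pixel columns grow to the right and rows downward; lengths in m; the calibration is good to about 2 mm. A picture is of the moment at which its call begins: read the wrist's pose just before it. camera_info takes no time and is no camera call; for the wrist camera it gives the pose at the moment of the call.
- order.finish_job(): hands the job in, once; it reports no verdict.
The state is a dict: "time": time; "q": joint angles; "joint_vel": joint speeds; "joint_torque": joint torques, N m; "tool_pos": TCP position; "tcp_rot": TCP orientation; "wrist_force": force on the tool from outside, world axes, zero at the start; "torque": the same for the moment, N m; "width": opening from 0.0 (shut) to 1.0 (fully open).
Only numpy, scipy, OpenCV 4.12 (cv2) and the standard library are available. Lean on these libraries where they do the work, as an engineer would, in place of code of your own. Each camera call takes 0.05 s, during which the arm holds its last target. There are 200 camera calls.

## Working session

There is one attempt and no reset: what is moved stays moved. The work goes in short steps, Python scripts to look and compute and a tool call to move; the robot and the scene stay as the last step left them, time stands still between calls to the robot, and variables do not carry over. Pictures are saved under pics/ and viewed, about 8 in all and at most 12, crops included, and the job is handed in when it is done.

Besides the shell and the picture viewer there is one more tool, called after "Emit:" in YAML: its name, and indented under it one key for each argument. move_arm: Moves the arm, as the interface text tells. Its arguments: {"type":"object","properties":{"deltas":{"type":"array","items":{"type":"array"}},"grip_force":{"type":"number"}},"required":["deltas"]}

```bash
mkdir -p pics; ls; cat > h.py <<'E'
import numpy as np, cv2
from workcell import status, read_camera, camera_info, order
def shot(n,fn=None):
    ci=camera_info(n); im,d=read_camera(n)
    np.savez('last_%s.npz'%n,im=im,d=d,**{k:np.array(ci[k]) for k in 'KRt'})
    if fn: cv2.imwrite('pics/'+fn,im[:,:,::-1])
    return im,d,ci
def load(n):
    z=np.load('last_%s.npz'%n); return z['im'],z['d'],{k:z[k] for k in 'KRt'}
def cloud(d,ci):
    v,u=np.mgrid[:d.shape[0],:d.shape[1]]
    p=np.stack([u,v,np.ones_like(u)],-1)@np.linalg.inv(ci['K']).T*d[...,None]
    return (p-ci['t'])@np.array(ci['R'])
def proj(X,ci):
    c=np.array(ci['R'])@X+ci['t']; p=ci['K']@c; return p[:2]/p[2]
E
python3 - <<'E'
from h import *
a,_,_=shot('scene','scene1.png'); shot('side','side1.png')
for n in ('scene','side'):
    _,_,c=load(n); print(n,-c['R'].T@c['t'],c['R'][2],c['K'][0,0])
s=status.read_state(); print(s['wrist_force'],s['tcp_rot'],s['width'],s['time'])
E
```

```text
pics
scene [ 1.31081984 -0.49421077  0.94829024] [-0.64736743  0.38287114 -0.65903346] 396.6253251259228
side [-0.46015845 -0.88897773  1.43854254] [ 0.52000751  0.47198595 -0.71191394] 516.7614575406342
[-0.45148748  0.00091507 -0.65917293] [-4.52007675e-01 -3.10852724e+00  3.04329548e-03] 0.996939589537509 0.1
```

View pics/scene1.png

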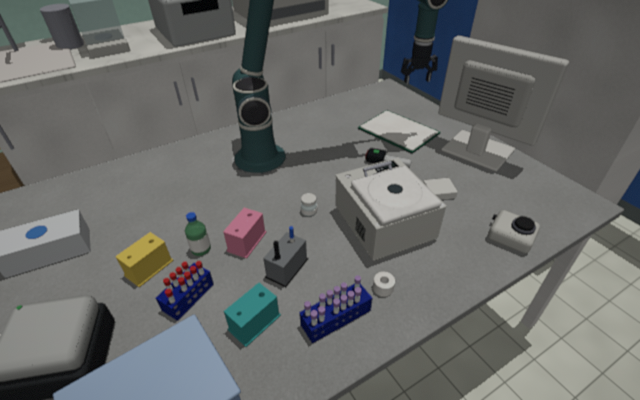

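View pics/side1.png

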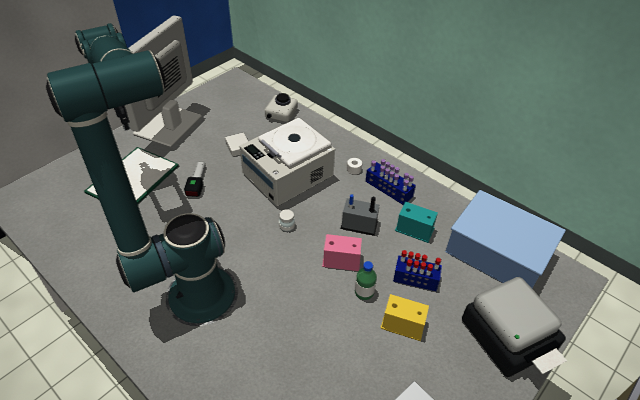

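Scene: grey block at (285,258) with black-handled pin at (276,248) and blue marker at (291,234); centrifuge at (390,205). Side view: panel (front) at (258,150), block (361,215), pin (374,203).

```bash
python3 - <<'E'
from h import *
P={}
for n in ('scene','side'):
    im,d,c=load(n); P[n]=(cloud(d,c),im,d)
    X=P[n][0]
    for nm,px in dict(scene=dict(block=(290,262),pin=(276,247),mk=(291,233),lidc=(395,189),front=(375,172)),side=dict(block=(361,222),pin=(374,203),mk=(352,200),lidc=(294,137),front=(258,150)))[n].items(): print(n,nm,X[px[1],px[0]].round(3))
def rect(c,r,z0,z1,lab):
  for n in P:
    X,im,d=P[n]; m=(d>0)&(X[...,2]>z0)&(X[...,2]<z1)&(np.hypot(X[...,0]-c[0],X[...,1]-c[1])<r)
    p=X[m][:,:2].astype(np.float32); print(lab,n,len(p),cv2.minAreaRect(p) if len(p)>5 else '', p.mean(0) if len(p) else '')
b=P['scene'][0][262,290]; 
b=P['side'][0][203,374]; rect(b,.15,.08,.094,'block'); rect(b,.13,.115,.17,'tops')
l=P['scene'][0][189,395]; rect(l,.22,.143,.157,'deck'); rect(l,.22,.16,.22,'lid')
E
```

```text
scene block [ 0.628 -0.189  0.075]
scene pin [ 0.609 -0.218  0.136]
scene mk [ 0.574 -0.153  0.126]
scene lidc [0.627 0.182 0.181]
scene front [0.495 0.21  0.151]
side block [ 0.562 -0.204  0.05 ]
side pin [ 0.604 -0.22   0.128]
side mk [ 0.565 -0.153  0.124]
side lidc [0.617 0.182 0.188]
side front [0.5   0.259 0.15 ]
block scene 1166 ((0.5818199515342712, -0.26438677310943604), (0.19820864498615265, 0.25543898344039917), 38.90724563598633) [ 0.6196154 -0.2312283]
block side 701 ((0.5835278034210205, -0.2635248899459839), (0.1991993486881256, 0.2549627125263214), 38.09328842163086) [ 0.6053457 -0.2253517]
tops scene 111 ((0.586781919002533, -0.18332672119140625), (0.013703637756407261, 0.09019938111305237), 29.474103927612305) [ 0.59256124 -0.19079335]
tops side 67 ((0.5827034115791321, -0.1830768585205078), (0.01742509752511978, 0.08799351006746292), 30.16327667236328) [ 0.58501047 -0.18835665]
deck scene 1284 ((0.5880801677703857, 0.18995006382465363), (0.24305294454097748, 0.2850034534931183), 81.62003326416016) [0.58027804 0.15153259]
deck side 1232 ((0.5892376899719238, 0.1893748641014099), (0.2501653730869293, 0.29148069024086), 81.29814910888672) [0.51310986 0.171302  ]
lid scene 3159 ((0.6145426630973816, 0.18357312679290771), (0.20472735166549683, 0.22530294954776764), 82.18913269042969) [0.6310808  0.17385595]
lid side 1960 ((0.5946361422538757, 0.18016161024570465), (0.23110271990299225, 0.27413421869277954), 86.70452117919922) [0.60965306 0.17528564]
```

```bash
python3 - <<'E'
from h import *
im,d,c=load('scene'); a=cv2.resize(im[150:270,310:460],None,fx=4,fy=4,interpolation=3)[:,:,::-1]
im,d,c=load('side'); b=cv2.resize(im[100:220,230:350],None,fx=3,fy=3,interpolation=3)[:,:,::-1]
o=np.zeros((480,800,3),np.uint8); a=cv2.resize(a,(440,352)); o[:352,:440]=a; o[:360,440:800]=b; cv2.imwrite('pics/crop1.png',o)
E
```

```text
(no output)
```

View pics/crop1.png

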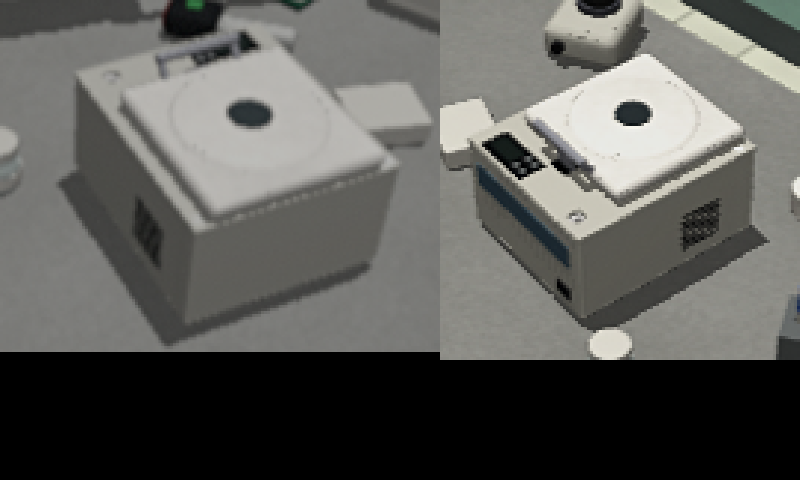

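The crop shows the release hole at the machine's right front corner (crop 112,75 / 577,216); the machine's front faces the robot, yaw about −8.5°.

```bash
python3 - <<'E'
from h import *
from scipy.spatial.transform import Rotation as R
c=camera_info('wrist'); s=status.read_state()
T=R.from_rotvec(s['tcp_rot']).as_matrix(); C=-np.array(c['R']).T@c['t']
print('cam in tool',T.T@(C-s['tool_pos']),'axis in tool',T.T@np.array(c['R'])[2],'right',T.T@np.array(c['R'])[0],c['K'])
print('T',T.round(3))
# hole pixel check
h=np.array([.4618,.1225,.15])
for n in('scene','side'):
    _,_,k=load(n); print(n,proj(h,k))
# handle-ish: points z .18-.2 in side
X=cloud(*load('side')[1:]); 
for px in [(277+0,151),(270,146),(280,153)]: print(px,X[px[1],px[0]].round(3))
E
```

```text
cam in tool [ 0.07675182 -0.00103208 -0.178574  ] axis in tool [-3.00018741e-01  7.09299196e-04  9.53933044e-01] right [ 8.26914849e-04  9.99999541e-01 -4.83481437e-04] [[359.92500994   0.         322.248047  ]
 [  0.         359.92500994 188.1039032 ]
 [  0.           0.           1.        ]]
T [[-0.959  0.285 -0.001]
 [ 0.285  0.959 -0.002]
 [ 0.    -0.002 -1.   ]]
scene [347.73349239 175.65971016]
side [275.91307362 171.9969128 ]
(277, 151) [0.527 0.183 0.173]
(270, 146) [0.512 0.203 0.195]
(280, 153) [0.529 0.169 0.171]
```

Emit:
move_arm:
  deltas:
    - [[0,0,0],[0,0,1],-1]
    - [[0,0,0],[0.46,-0.96,1],-1]
  grip_force: 40

```text
time: 0.35
tool_pos: [0.2174, 0.597, 0.2812]
tcp_rot: [0.447, 3.109, 0.009]
wrist_force: [1.3, -0.7, -0.5]
width: 1.001
```

Emit:
move_arm:
  deltas:
    - [[0,0,0],[0.23,-0.48,0],-1]
    - [[0,0,0],[0.46,-0.96,0],-1]

```text
time: 0.6
tool_pos: [0.2642, 0.4964, 0.2781]
tcp_rot: [0.451, 3.109, 0.0]
wrist_force: [0.9, 0.5, -0.6]
width: 0.999
```

Emit:
move_arm:
  deltas:
    - [[0,0,0],[0.23,-0.48,0],-1]
    - [[0,0,0],[0.46,-0.96,0],-1]

```text
time: 0.85
tool_pos: [0.31, 0.4, 0.2776]
tcp_rot: [-0.451, -3.109, 0.001]
wrist_force: [-0.1, -0.2, 0.5]
width: 0.999
```

Emit:
move_arm:
  deltas:
    - [[0,0,0],[0.23,-0.48,0],-1]
    - [[0,0,0],[0.46,-0.96,0],-1]

```text
time: 1.1
tool_pos: [0.3559, 0.3041, 0.2776]
tcp_rot: [-0.451, -3.109, 0.0]
wrist_force: [1.2, 0.8, -0.9]
width: 0.999
```

Emit:
move_arm:
  deltas:
    - [[0,0,0],[0.23,-0.48,0],-1]
    - [[0,0,0],[0.46,-0.96,0],-1]

```text
time: 1.35
tool_pos: [0.4019, 0.2082, 0.2777]
tcp_rot: [-0.452, -3.109, 0.0]
wrist_force: [0.4, -0.3, -0.0]
width: 1.001
```

Emit:
move_arm:
  deltas:
    - [[0,0,0],[0.23,-0.48,0],-1]
    - [[0,0,0],[0.46,-0.96,0],-1]

```text
time: 1.6
tool_pos: [0.4479, 0.1122, 0.2778]
tcp_rot: [-0.452, -3.109, -0.0]
wrist_force: [1.2, 0.7, -0.2]
width: 1.001
```

Emit:
move_arm:
  deltas:
    - [[0,0,0],[0.23,-0.48,0],-1]
    - [[0,0,0],[0.46,-0.96,0],-1]

```text
time: 1.85
tool_pos: [0.4939, 0.0162, 0.2777]
tcp_rot: [-0.453, -3.108, -0.0]
wrist_force: [0.8, 0.8, -0.2]
width: 1.0
```

Emit:
move_arm:
  deltas:
    - [[0,0,0],[0.23,-0.48,0],-1]
    - [[0,0,0],[0.46,-0.96,-0.4],-1]

```text
time: 2.1
tool_pos: [0.5414, -0.0775, 0.2435]
tcp_rot: [0.452, 3.101, -0.0]
wrist_force: [0.7, 0.5, -1.2]
width: 1.003
```

Emit:
move_arm:
  deltas:
    - [[0,0,0],[0.23,-0.48,-0.2],-1]
    - [[0,0,0],[0.46,-0.96,-0.4],-1]
    - [[0,0,0],[0.46,-0.96,-0.4],-1]

```text
time: 2.48
tool_pos: [0.5832, -0.1739, 0.1967]
tcp_rot: [-0.457, -3.103, -0.0]
wrist_force: [0.0, 0.8, -0.1]
width: 1.002
```

```bash
python3 - <<'E'
from h import *
im,d,c=shot('wrist','w1.png'); s=status.read_state(); print(s['time'],s['tool_pos'],s['tcp_rot'],s['wrist_force'],s['q'])
X=cloud(d,c); m=(d>0)&(X[...,2]>.13)&(X[...,2]<.17)&(im.sum(-1)<150)
p=X[m]; print(len(p),p.mean(0),p.min(0),p.max(0))
E
```

```text
2.525 [ 0.58326271 -0.17221045  0.19809735] [-4.55601405e-01 -3.10402795e+00 -1.54943934e-03] [-0.45731721  0.40799413  0.8385161 ] [-3.28171862e-01  1.39814052e-01  1.74553812e+00  1.99585215e-04
  1.26065469e+00 -1.60755580e+00]
512 [ 0.6004252  -0.21439729  0.14632936] [ 0.59559624 -0.22233872  0.13005185] [ 0.60836986 -0.20872277  0.15406159]
```

View pics/w1.png

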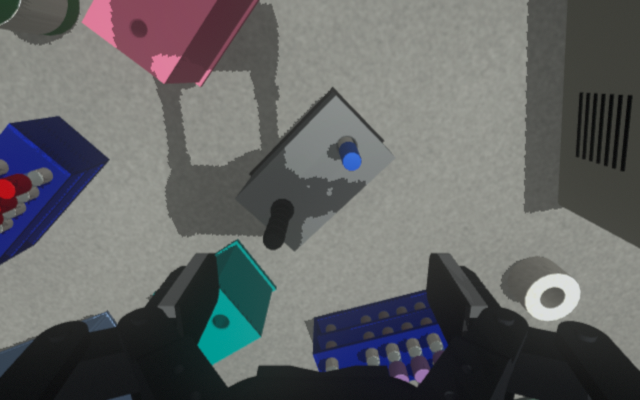

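The wrist view shows the pin (275,238), the marker (351,158) and both open fingers; the rest is clear.

```bash
python3 - <<'E'
from h import *
im,d,c=load('wrist'); X=cloud(d,c)
m=(d>0)&(X[...,2]>.149)&(X[...,2]<.158)&(im.sum(-1)<150)
p=X[m]; print(len(p),p.mean(0),cv2.minEnclosingCircle(p[:,:2].astype(np.float32)))
z=X[(d>0)&(X[...,2]>.085)&(X[...,2]<.094)&(np.hypot(X[...,0]-.6,X[...,1]+.2)<.13)]
print(cv2.minAreaRect(z[:,:2].astype(np.float32)),np.median(z[:,2]))
E
```

```text
278 [ 0.60192823 -0.21526958  0.15193622] ((0.6018067002296448, -0.21519550681114197), 0.0069046299904584885)
((0.6100012063980103, -0.22043901681900024), (0.07903207838535309, 0.214154914021492), 32.97475051879883) 0.08760201542715737
```

Emit:
move_arm:
  deltas:
    - [[0,0,0],[0.185,-0.43,0],-1]
    - [[0,0,0],[0.185,-0.43,0],-1]
    - [[0,0,0],[0.185,-0.43,-0.45],-1]
    - [[0,0,0],[0.185,-0.43,-0.86],-1]
    - [[0,0,0],[0.185,-0.43,-0.86],-1]

```text
time: 3.15
tool_pos: [0.5991, -0.2111, 0.1108]
tcp_rot: [-0.449, -3.101, -0.004]
wrist_force: [-0.6, 1.1, 0.4]
width: 1.002
```

```bash
python3 - <<'E'
from h import *
s=status.read_state(); print(s['time'],s['tool_pos'],s['wrist_force'])
im,d,c=shot('wrist'); X=cloud(d,c)
s=status.read_state(); print(s['time'],s['tool_pos'])
m=(d>0)&(X[...,2]>.147)&(X[...,2]<.158)&(im.sum(-1)<150)&(np.hypot(X[...,0]-.602,X[...,1]+.215)<.02)
p=X[m]; print(len(p),p.mean(0),cv2.minEnclosingCircle(p[:,:2].astype(np.float32)))
E
```

```text
3.15 [ 0.59907682 -0.2111213   0.11084988] [-0.58917271  1.07569969  0.35718677]
3.2 [ 0.6013182  -0.21220978  0.1137171 ]
774 [ 0.60122568 -0.21586578  0.15156196] ((0.602398693561554, -0.21620646119117737), 0.0071744611486792564)
```

Emit:
move_arm:
  deltas:
    - [[0,0,0],[0.01,-0.03,0],-1]
    - [[0,0,0],[0.01,-0.03,0],1]
    - [[0,0,0],[0.01,-0.03,0],1]
    - [[0,0,0],[0.01,-0.03,0],1]
    - [[0,0,0],[0.01,-0.03,0],1]
    - [[0,0,0],[0.01,-0.03,0],1]
    - [[0,0,0],[0.01,-0.03,0],1]
  grip_force: 60

```text
time: 4.08
tool_pos: [0.6058, -0.2173, 0.117]
tcp_rot: [0.452, 3.105, -0.0]
wrist_force: [0.5, 1.9, 8.0]
width: 0.001
```

```bash
python3 - <<'E'
from h import *
for i in range(3):
    s=status.read_state(); print(s['time'],s['tool_pos'],s['tcp_rot'],s['wrist_force'],s['torque'],s['width']); im,d,c=shot('wrist')
X=cloud(d,c)
m=(d>0)&(X[...,2]>.147)&(X[...,2]<.158)&(im.sum(-1)<150)&(np.hypot(X[...,0]-.602,X[...,1]+.215)<.012)
p=X[m]; print(len(p),p.mean(0),cv2.minEnclosingCircle(p[:,:2].astype(np.float32)))
E
```

```text
4.075 [ 0.60579119 -0.21732407  0.11698078] [ 4.51663640e-01  3.10457514e+00 -1.07846107e-04] [0.47936704 1.85649847 7.98203472] [ 0.23676279 -0.07874847 -0.0646147 ] 0.0014863730946490484
4.125 [ 0.60578423 -0.2173245   0.1169661 ] [ 4.51669766e-01  3.10456130e+00 -1.09098419e-04] [0.03489058 2.60087322 7.53958031] [ 0.25641973 -0.06952314 -0.04095042] -0.0022996545307091367
4.175 [ 0.60576221 -0.21731209  0.11695865] [ 4.51601585e-01  3.10461534e+00 -1.18023080e-04] [0.66691647 1.18616374 7.4260703 ] [ 0.30746655 -0.05153091  0.02736705] 0.002854534190651199
133 [ 0.59613    -0.22277024  0.15124599] ((0.5972367525100708, -0.2202029526233673), 0.006593718193471432)
```

```bash
python3 - <<'E'
from h import *
im,d,c=load('wrist'); cv2.imwrite('pics/w2.png',im[:,:,::-1])
E
```

```text
(no output)
```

View pics/w2.png

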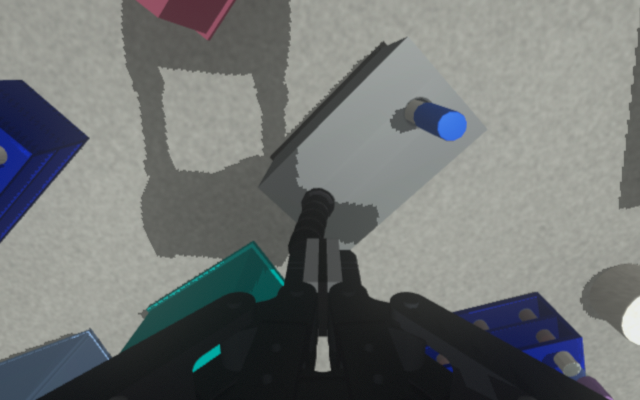

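```bash
python3 - <<'E'
from h import *
from scipy.spatial.transform import Rotation as R
im,d,c=load('wrist'); X=cloud(d,c); s=status.read_state()
T=R.from_rotvec(s['tcp_rot']).as_matrix(); L=(X-s['tool_pos'])@T
for r in (236,240,245,255,270,285,300): print(r,d[r,312].round(3),L[r,312].round(4),L[r,332].round(4))
for px in [(319,195),(318,215),(308,235),(300,250),(296,262),(345,262),(345,280)]: print(px,d[px[1],px[0]],L[px[1],px[0]].round(4),X[px[1],px[0]].round(4))
E
```

```text
236 0.16 [ 0.0085 -0.0054 -0.0325] [-0.0205  0.0054  0.0296]
240 0.152 [ 0.0103 -0.0052 -0.0402] [ 0.0109  0.0032 -0.0415]
245 0.145 [ 0.0112 -0.005  -0.0468] [ 0.0106  0.0031 -0.0455]
255 0.138 [ 0.011  -0.0048 -0.0548] [ 0.0109  0.0028 -0.0545]
270 0.128 [ 0.0105 -0.0045 -0.065 ] [ 0.0105  0.0026 -0.065 ]
285 0.117 [ 0.0115 -0.0042 -0.0762] [ 0.0102  0.0023 -0.0741]
300 0.109 [ 0.0118 -0.004  -0.0848] [ 0.0118  0.002  -0.0848]
(319, 195) 0.21190731 [ 0.0093 -0.0028  0.0224] [ 0.5962 -0.2173  0.0946]
(318, 215) 0.18396327 [ 0.0085 -0.003  -0.0072] [ 0.5968 -0.2178  0.1241]
(308, 235) 0.16022646 [ 0.0088 -0.0072 -0.032 ] [ 0.5952 -0.2217  0.1489]
(300, 250) 0.0 [ 0.0768 -0.001  -0.1786] [ 0.5312 -0.1963  0.2952]
(296, 262) 0.14146347 [ 0.0066 -0.0112 -0.0523] [ 0.596  -0.2261  0.1693]
(345, 262) 0.14105782 [ 0.0068  0.008  -0.0527] [ 0.6013 -0.2076  0.1697]
(345, 280) 0.12828773 [ 0.007   0.0072 -0.066 ] [ 0.6008 -0.2083  0.183 ]
```

```bash
python3 - <<'E'
from h import *
for n in('scene','side'):
    im,d,c=load(n); X=cloud(d,c); print(n,proj(np.array([.192,.647,.195]),c),proj(np.array([.192,.647,.195+.054]),c))
    m=(d>0)&(np.hypot(X[...,0]-.192,X[...,1]-.647)<.09)&(X[...,2]>.1)
    p=X[m]; z=np.sort(p[:,2]); print(len(z),z[:10].round(3))
    for lo in np.arange(.17,.3,.01):
        q=p[(p[:,2]>lo)&(p[:,2]<lo+.01)]; 
        if len(q): print(round(lo,2),len(q),q.min(0).round(3),q.max(0).round(3))
E
```

```text
scene [415.09108052  93.08513286] [417.02038731  80.74760779]
1760 [0.244 0.246 0.247 0.248 0.248 0.248 0.249 0.25  0.25  0.251]
0.24 7 [0.18  0.599 0.244] [0.217 0.691 0.249]
0.25 24 [0.169 0.593 0.25 ] [0.216 0.7   0.259]
0.26 24 [0.172 0.591 0.261] [0.218 0.698 0.27 ]
0.27 27 [0.172 0.588 0.27 ] [0.216 0.699 0.28 ]
0.28 24 [0.17  0.579 0.28 ] [0.215 0.709 0.29 ]
0.29 51 [0.161 0.573 0.29 ] [0.223 0.711 0.3  ]
side [126.93532953 132.84553415] [123.40885625 121.43083534]
701 [0.245 0.247 0.248 0.249 0.25  0.25  0.251 0.251 0.252 0.252]
0.24 5 [0.168 0.596 0.245] [0.196 0.698 0.25 ]
0.25 15 [0.169 0.591 0.25 ] [0.196 0.698 0.259]
0.26 14 [0.166 0.591 0.26 ] [0.187 0.604 0.269]
0.27 11 [0.166 0.588 0.27 ] [0.185 0.601 0.279]
0.28 3 [0.175 0.581 0.283] [0.18  0.588 0.289]
0.29 24 [0.156 0.571 0.29 ] [0.187 0.608 0.3  ]
```

Emit:
move_arm:
  deltas:
    - [[0,0,0],[0,0,0.1],-1]
    - [[0,0,0],[0,0,0.2],-1]
    - [[0,0,0],[0,0,0.2],-1]
    - [[0,0,0],[0,0,0.2],-1]
    - [[0,0,0],[0,0,0.2],-1]

```text
time: 4.85
tool_pos: [0.6034, -0.2171, 0.1339]
tcp_rot: [-0.452, -3.108, -0.0]
wrist_force: [-0.4, 0.5, 0.1]
width: 0.995
```

```bash
python3 - <<'E'
from h import *
im,d,c=shot('wrist','w3.png'); X=cloud(d,c)
s=status.read_state(); print(s['time'],s['tool_pos'],s['width'],s['wrist_force'])
for a,b in ((.149,.158),(.1,.148)):
  m=(d>0)&(X[...,2]>a)&(X[...,2]<b)&(im.sum(-1)<150)&(np.hypot(X[...,0]-.602,X[...,1]+.215)<.03)
  p=X[m]; print(len(p),p.mean(0),cv2.minEnclosingCircle(p[:,:2].astype(np.float32)))
E
```

```text
4.9 [ 0.60341263 -0.21706375  0.1338933 ] 1.0038414876293482 [-0.04988221 -0.43262311 -0.56911453]
551 [ 0.60114055 -0.21849421  0.15195884] ((0.6022316217422485, -0.21877741813659668), 0.007106620352715254)
760 [ 0.59713834 -0.2173014   0.12708826] ((0.6017086505889893, -0.2189021110534668), 0.0077216289937496185)
```

Emit:
move_arm:
  deltas:
    - [[0,0,0],[-0.01,-0.015,-0.2],-1]
    - [[0,0,0],[-0.01,-0.015,-0.4],-1]
    - [[0,0,0],[-0.01,-0.015,-0.62],-1]
    - [[0,0,0],[-0.01,-0.015,-0.62],-1]
    - [[0,0,0],[-0.01,-0.015,-0.62],1]
    - [[0,0,0],[-0.01,-0.015,-0.62],1]
    - [[0,0,0],[-0.01,-0.015,-0.62],1]
    - [[0,0,0],[-0.01,-0.015,-0.62],1]
    - [[0,0,0],[-0.01,-0.015,-0.62],1]
    - [[0,0,0],[-0.01,-0.015,-0.62],1]
  grip_force: 60

```text
time: 6.15
tool_pos: [0.6034, -0.2189, 0.0733]
tcp_rot: [0.452, 3.108, -0.0]
wrist_force: [0.4, -0.1, 4.1]
width: 0.155
```

Emit:
move_arm:
  deltas:
    - [[0,0,0],[0,0,0.2],1]
    - [[0,0,0],[0,0,0.4],1]
    - [[0,0,0],[0,0,0.6],1]
    - [[0,0,0],[0,0,0.8],1]
    - [[0,0,0],[0,0,1],1]

```text
time: 6.78
tool_pos: [0.6029, -0.2188, 0.1743]
tcp_rot: [0.452, 3.108, -0.0]
wrist_force: [-0.8, -0.2, -1.0]
width: 0.158
```

Emit:
move_arm:
  deltas:
    - [[0,0,0],[0,0,0.4],1]
    - [[0,0,0],[0,0,0.8],1]
    - [[0,0,0],[0,0,0.8],1]
    - [[0,0,0],[0,0,0.8],1]

```text
time: 7.28
tool_pos: [0.6025, -0.2186, 0.2523]
tcp_rot: [-0.452, -3.108, -0.0]
wrist_force: [-0.3, -0.8, -0.9]
width: 0.16
```

```bash
python3 - <<'E'
from h import *
im,d,c=shot('wrist','w4.png')
s=status.read_state(); print(s['time'],s['tool_pos'],s['width'],s['wrist_force'],s['torque'])
E
```

```text
7.325 [ 0.60192579 -0.21831782  0.25116946] 0.15706834707780917 [-0.10143778  0.53890899 -0.59872931] [0.00729281 0.0110944  0.0357345 ]
```

View pics/w4.png

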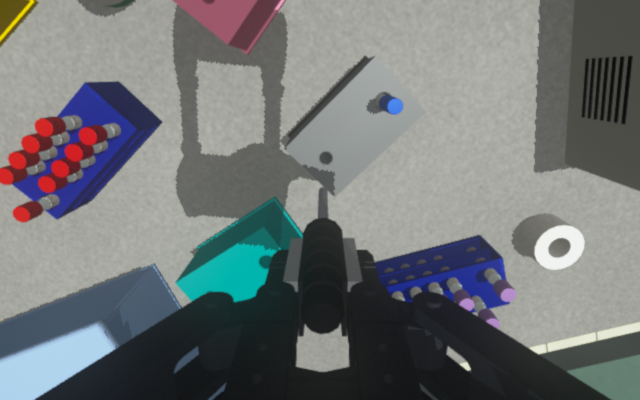

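Pin held upright, tip at (323,188); its empty hole at (326,158).

Emit:
move_arm:
  deltas:
    - [[0,0,0],[-0.18,0.4,0],1]
    - [[0,0,0],[-0.365,0.8,0],1]

```text
time: 7.58
tool_pos: [0.5646, -0.1378, 0.2498]
tcp_rot: [-0.453, -3.104, -0.001]
wrist_force: [0.4, 0.4, 0.0]
width: 0.156
```

Emit:
move_arm:
  deltas:
    - [[0,0,0],[-0.18,0.4,0],1]
    - [[0,0,0],[-0.365,0.8,0],1]

```text
time: 7.82
tool_pos: [0.5278, -0.0574, 0.2501]
tcp_rot: [-0.452, -3.105, -0.0]
wrist_force: [1.4, 0.3, -0.8]
width: 0.157
```

Emit:
move_arm:
  deltas:
    - [[0,0,0],[-0.18,0.4,0],1]
    - [[0,0,0],[-0.365,0.8,0],1]

```text
time: 8.07
tool_pos: [0.4913, 0.0225, 0.2503]
tcp_rot: [-0.452, -3.105, 0.001]
wrist_force: [-0.6, -0.2, -1.0]
width: 0.156
```

Emit:
move_arm:
  deltas:
    - [[0,0,0],[-0.18,0.4,0],1]
    - [[0,0,0],[-0.36,0.8,0],1]
    - [[0,0,0],[-0.36,0.8,-0.29],1]
    - [[0,0,0],[-0.36,0.8,-0.29],1]
    - [[0,0,0],[-0.36,0.8,-0.29],1]
    - [[0,0,0],[-0.36,0.8,-0.29],1]

```text
time: 8.82
tool_pos: [0.458, 0.1009, 0.2243]
tcp_rot: [0.453, 3.108, 0.0]
wrist_force: [-1.3, -0.1, -0.1]
width: 0.157
```

```bash
python3 - <<'E'
from h import *
z=load('wrist'); _,d,c=z; print('seat',cloud(d,c)[155:162:3,322:332:4].round(4).reshape(-1,3))
im,d,c=shot('wrist','w5.png')
s=status.read_state(); print(s['time'],s['tool_pos'],s['wrist_force'])
print('pred hole px',proj(np.array([.4618,.1225,.15]),c),'tip',proj(s['tool_pos']-[0,0,.0603],c))
a=cv2.resize(im[120:240,260:420],None,fx=5,fy=5,interpolation=2); cv2.imwrite('pics/w5c.png',a[:,:,::-1])
E
```

```text
seat [[ 0.6073 -0.221   0.0509]
 [ 0.6099 -0.2172  0.0445]
 [ 0.6084 -0.2125  0.0573]
 [ 0.6072 -0.221   0.066 ]
 [ 0.6096 -0.2173  0.0607]
 [ 0.6089 -0.2129  0.0693]
 [ 0.6076 -0.2211  0.0778]
 [ 0.6095 -0.2175  0.0744]
 [ 0.6091 -0.2133  0.0816]]
8.875 [0.4580793  0.10092785 0.22434403] [ 0.83390291 -0.10573943 -1.35101558]
pred hole px [353.05266903 181.11422117] tip [323.43160121 190.3662401 ]
```

View pics/w5c.png

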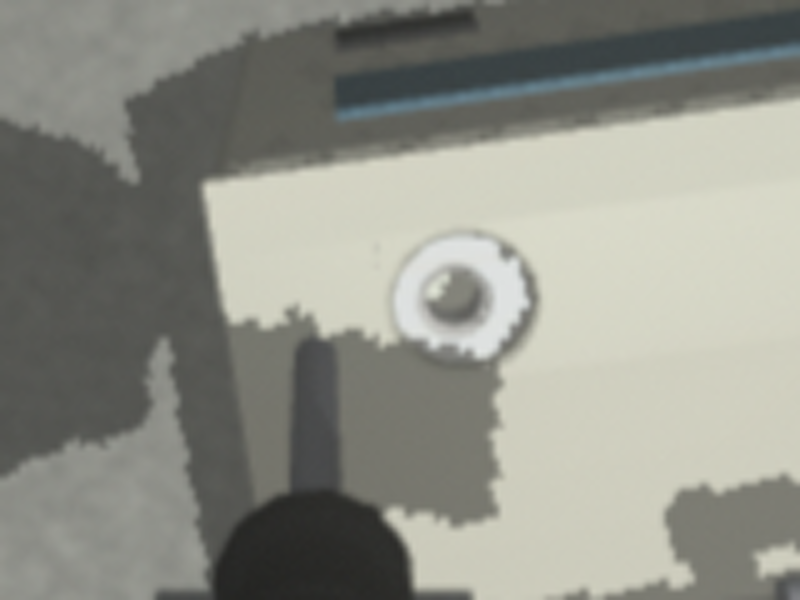

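The crop shows the hole at about (353,179), the bore at (351.4,179.2) and the pin tip at about (323.6,189), as predicted.

```bash
cat >> h.py <<'E'
def ray(px,z,c):
    C=-np.array(c['R']).T@c['t']; v=np.array(c['R']).T@np.linalg.inv(c['K'])@[px[0],px[1],1]; return C+v*(z-C[2])/v[2]
E
python3 - <<'E'
from h import *
im,d,c=load('wrist'); X=cloud(d,c)
s=status.read_state()
print('deck z',np.median(X[170:185,380:410,2]),'guide z',X[171:188,340:362,2].round(3)[::4,::3])
ox,oy=260-.4,120-.4
# bore: dark blob within ring
g=cv2.cvtColor(im,cv2.COLOR_RGB2GRAY); print(g[172:188,342:362])
for nm,px,z in (('hole',(ox+465/5,oy+297/5),.15),('bore',(ox+457/5,oy+296/5),.1445),('tip',(323.6,189.5),.164)): print(nm,px,ray(px,z,c))
print(s['tool_pos'])
E
```

```text
deck z 0.14960829585937696 guide z [[0.149 0.144 0.144 0.144 0.145 0.144 0.144 0.144]
 [0.144 0.144 0.144 0.123 0.123 0.144 0.145 0.144]
 [0.144 0.143 0.122 0.122 0.123 0.136 0.144 0.144]
 [0.144 0.144 0.142 0.138 0.14  0.144 0.144 0.145]
 [0.149 0.142 0.143 0.144 0.144 0.144 0.144 0.145]]
[[209 221 222 222 222 220 214 209 204 204 207 214 218 221 223 223 223 222
  211 196]
 [220 221 222 221 218 206 191 179 169 167 170 180 196 214 222 223 224 223
  223 222]
 [222 222 221 214 200 187 183 178 149 143 141 140 164 189 211 223 223 224
  224 224]
 [223 221 215 196 184 193 205 197 141 131 132 136 147 162 185 214 222 224
  224 224]
 [223 219 201 186 198 208 194 177 136 129 131 132 133 142 165 190 215 223
  223 224]
 [223 215 190 195 215 210 173 140 131 130 130 130 127 125 148 172 203 222
  224 223]
 [222 211 189 201 218 211 176 136 130 130 130 131 121 110 137 169 196 222
  224 224]
 [220 206 186 184 190 178 141 131 130 131 130 127 113 107 137 164 188 221
  223 224]
 [220 203 179 150 134 134 130 129 129 128 125 117 101 109 140 160 191 221
  224 224]
 [220 204 185 156 120 119 122 122 121 117 111 104  98 119 154 163 197 222
  224 224]
 [221 211 194 176 132 114 112 111 108 103  99  98 105 135 171 181 205 222
  224 224]
 [222 219 202 189 162 131 116 111 107 103 103 109 127 147 167 192 217 223
  224 224]
 [223 221 213 199 187 167 151 138 129 128 135 146 157 163 175 208 223 224
  223 217]
 [223 223 220 210 199 192 186 175 167 166 174 180 183 193 209 221 224 224
  223 205]
 [220 221 221 219 212 202 196 192 190 189 191 196 199 215 222 223 224 223
  221 201]
 [188 191 193 203 220 217 208 204 203 204 208 214 217 222 223 224 223 218
  196 175]]
hole (352.6, 179.0) [0.46015062 0.12260208 0.15      ]
bore (351.0, 178.8) [0.46131657 0.12151407 0.1445    ]
tip (323.6, 189.5) [0.45751864 0.10121647 0.164     ]
[0.4580793  0.10092785 0.22434403]
```

Emit:
move_arm:
  deltas:
    - [[0,0,0],[0.033,0.204,0],1]
    - [[0,0,0],[0.033,0.204,0],1]
    - [[0,0,0],[0.033,0.204,0],1]
    - [[0,0,0],[0.033,0.204,-0.1],1]
    - [[0,0,0],[0.033,0.204,-0.17],1]
    - [[0,0,0],[0.033,0.204,-0.2],1]
    - [[0,0,0],[0.033,0.204,-0.23],1]
    - [[0,0,0],[0.033,0.204,-0.23],1]
    - [[0,0,0],[0.033,0.204,-0.23],1]

```text
time: 10.0
tool_pos: [0.4608, 0.1217, 0.2005]
tcp_rot: [0.452, 3.108, -0.0]
wrist_force: [1.0, 0.2, -0.8]
width: 0.16
```

```bash
python3 - <<'E'
from h import *
s=status.read_state(); print(s['time'],s['tool_pos'],s['wrist_force'],s['torque'],s['tool_pos'][2]-.0603)
E
```

```text
10.0 [0.46078546 0.12168567 0.20054911] [ 0.9899671   0.20053001 -0.83090704] [-0.06003812 -0.32101706 -0.01164722] 0.1402491076531658
```

Emit:
move_arm:
  deltas:
    - [[0,0,0],[0,0,-0.05],1]
    - [[0,0,0],[0,0,-0.1],1]
    - [[0,0,0],[0,0,-0.15],1]
    - [[0,0,0],[0,0,-0.15],1]

```text
time: 10.5
tool_pos: [0.4607, 0.1216, 0.1849]
tcp_rot: [0.452, 3.109, -0.0]
wrist_force: [2.9, -0.0, -1.1]
width: 0.158
```

Emit:
move_arm:
  deltas:
    - [[0,0,0],[0,0,-0.03],1]
    - [[0,0,0],[0,0,-0.04],1]
    - [[0,0,0],[0,0,-0.04],1]

```text
time: 10.88
tool_pos: [0.4611, 0.1218, 0.1823]
tcp_rot: [0.452, 3.108, 0.001]
wrist_force: [2.0, -1.4, 4.5]
width: 0.162
```

Emit:
move_arm:
  deltas:
    - [[0,0,0],[0.01,0,-0.03],1]
    - [[0,0,0],[0.01,0,-0.05],1]
    - [[0,0,0],[0.01,0,-0.06],1]
    - [[0,0,0],[0.01,0,-0.06],1]

```text
time: 11.38
tool_pos: [0.4617, 0.1218, 0.1767]
tcp_rot: [0.452, 3.109, 0.0]
wrist_force: [0.1, -0.9, 8.4]
width: 0.159
```

Emit:
move_arm:
  deltas:
    - [[0,0,0],[0,0,-0.01],1]
    - [[0,0,0],[0,0,-0.015],1]
    - [[0,0,0],[0,0,-0.015],1]
    - [[0,0,0],[0,0,-0.015],1]
    - [[0,0,0],[0,0,-0.015],1]
    - [[0,0,0],[0,0,-0.015],1]
    - [[0,0,0],[0,0,-0.015],1]

```text
time: 12.25
tool_pos: [0.4618, 0.1218, 0.1756]
tcp_rot: [0.452, 3.108, 0.0]
wrist_force: [-1.4, -0.8, 9.6]
width: 0.158
```

```bash
python3 - <<'E'
from h import *
for n in('scene','side'):
    _,d0,c=load(n); X0=cloud(d0,c)
    im,d,c=shot(n); X=cloud(d,c)
    # lid points: machine frame
    y=np.radians(-8.5); A=np.array([[np.cos(y),-np.sin(y)],[np.sin(y),np.cos(y)]])
    for Q,l in((X0,'before'),(X,'now')):
        L=(Q[...,:2]-[.588,.1895])@A
        m=(L[...,1]>0)&(L[...,1]<.1)&(Q[...,2]>.155)&(Q[...,2]<.35)
        print(n,l,[(round(b,2),np.round(np.median(Q[...,2][m&(abs(L[...,0]-b)<.006)]),3)) for b in(-.1,-.09,-.08,-.06,-.03,0,.05)])
    
s=status.read_state(); print(s['time'],s['tool_pos'],s['wrist_force'])
o=np.hstack([cv2.resize(load('scene')[0][130:250,310:460],(400,320)),cv2.resize(load('side')[0][90:210,220:370],(400,320))]); cv2.imwrite('pics/lid.png',o[:,:,::-1])
E
```

```text
scene before [(-0.1, np.float64(0.155)), (-0.09, np.float64(0.155)), (-0.08, np.float64(0.193)), (-0.06, np.float64(0.173)), (-0.03, np.float64(0.177)), (0, np.float64(0.179)), (0.05, np.float64(0.179))]
scene now [(-0.1, np.float64(nan)), (-0.09, np.float64(nan)), (-0.08, np.float64(nan)), (-0.06, np.float64(0.253)), (-0.03, np.float64(0.226)), (0, np.float64(0.219)), (0.05, np.float64(0.205))]
side before [(-0.1, np.float64(0.156)), (-0.09, np.float64(0.194)), (-0.08, np.float64(0.191)), (-0.06, np.float64(0.174)), (-0.03, np.float64(0.177)), (0, np.float64(0.178)), (0.05, np.float64(0.178))]
side now [(-0.1, np.float64(0.156)), (-0.09, np.float64(0.159)), (-0.08, np.float64(0.168)), (-0.06, np.float64(0.221)), (-0.03, np.float64(nan)), (0, np.float64(0.223)), (0.05, np.float64(0.205))]
12.35 [0.46183048 0.12179859 0.17556717] [-1.47426497 -0.71693906  9.62702431]
  return _methods._mean(a, axis=axis, dtype=dtype,
  ret = ret.dtype.type(ret / rcount)
```

View pics/lid.png

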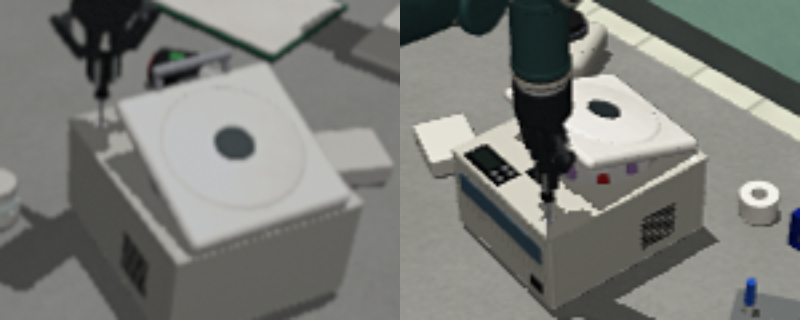

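The lid has sprung ajar (about 0.35 rad). Now I lift the pin out and carry it back.

Emit:
move_arm:
  deltas:
    - [[0,0,0],[0,0,0.2],1]
    - [[0,0,0],[0,0,0.4],1]
    - [[0,0,0],[0,0,0.6],1]
    - [[0,0,0],[0,0,0.8],1]
    - [[0,0,0],[0,0,0.9],1]
    - [[0,0,0],[0,0,0.9],1]

```text
time: 13.1
tool_pos: [0.4614, 0.1218, 0.264]
tcp_rot: [-0.452, -3.109, -0.0]
wrist_force: [-0.2, 0.6, -0.8]
width: 0.161
```

Emit:
move_arm:
  deltas:
    - [[0,0,0],[0.17,-0.42,0],1]
    - [[0,0,0],[0.35,-0.85,0],1]

```text
time: 13.35
tool_pos: [0.4959, 0.0363, 0.2625]
tcp_rot: [-0.449, -3.107, 0.0]
wrist_force: [1.2, -0.5, 0.1]
width: 0.16
```

Emit:
move_arm:
  deltas:
    - [[0,0,0],[0.17,-0.42,0],1]
    - [[0,0,0],[0.35,-0.85,0],1]

```text
time: 13.6
tool_pos: [0.531, -0.0493, 0.2623]
tcp_rot: [-0.451, -3.106, -0.001]
wrist_force: [0.6, -0.2, 0.1]
width: 0.16
```

Emit:
move_arm:
  deltas:
    - [[0,0,0],[0.17,-0.42,0],1]
    - [[0,0,0],[0.35,-0.85,0],1]

```text
time: 13.85
tool_pos: [0.566, -0.1343, 0.2622]
tcp_rot: [-0.452, -3.106, -0.001]
wrist_force: [0.3, 0.1, 0.1]
width: 0.159
```

Emit:
move_arm:
  deltas:
    - [[0,0,0],[0.17,-0.42,0],1]
    - [[0,0,0],[0.35,-0.85,0],1]
    - [[0,0,0],[0.35,-0.85,-0.5],1]
    - [[0,0,0],[0.35,-0.85,-0.75],1]
    - [[0,0,0],[0.35,-0.85,-0.75],1]
    - [[0,0,0],[0.35,-0.85,-0.75],1]

```text
time: 14.6
tool_pos: [0.6018, -0.2182, 0.1894]
tcp_rot: [0.452, 3.109, -0.0]
wrist_force: [0.4, -0.6, -0.4]
width: 0.163
```

```bash
python3 - <<'E'
from h import *
im,d,c=shot('wrist','w6.png')
s=status.read_state(); print(s['time'],s['tool_pos'],s['wrist_force'],s['width'])
t=proj(s['tool_pos']-[0,0,.0603],c); print('tip px',t, 'home hole px',proj(np.array([.6034,-.2189,.088]),c))
u,v=260,120
a=cv2.resize(im[v:v+120,u:u+130],None,fx=5,fy=5,interpolation=2); cv2.imwrite('pics/w6c.png',a[:,:,::-1])
E
```

```text
14.65 [ 0.60243751 -0.21842178  0.19043792] [ 0.55457887 -0.57403873 -0.95633213] 0.15344711846898268
tip px [323.38140274 191.59331798] home hole px [322.96217499 176.69017106]
```

View pics/w6c.png

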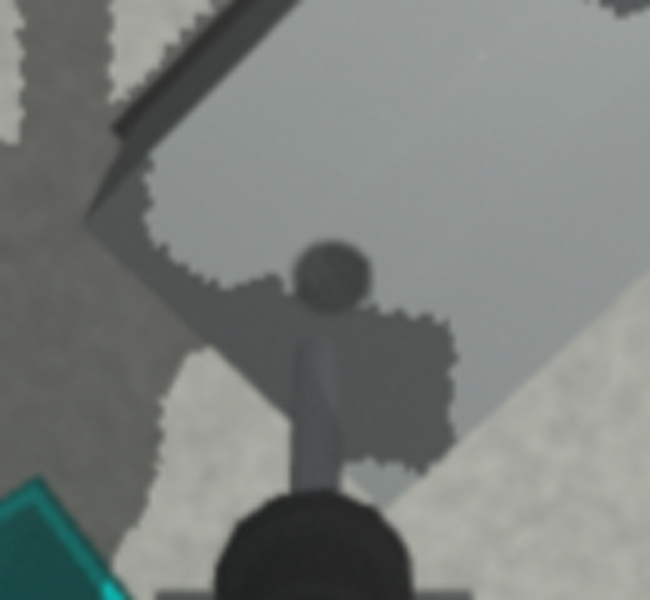

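The crop shows the empty hole at about (326,175), the tip just in front of it at about (324,188).

Emit:
move_arm:
  deltas:
    - [[0,0,0],[0.013,0.019,0],1]
    - [[0,0,0],[0.013,0.019,-0.2],1]
    - [[0,0,0],[0.013,0.019,-0.36],1]
    - [[0,0,0],[0.013,0.019,-0.42],1]
    - [[0,0,0],[0.013,0.019,-0.48],1]
    - [[0,0,0],[0.013,0.019,-0.48],1]

```text
time: 15.4
tool_pos: [0.6026, -0.2163, 0.1403]
tcp_rot: [-0.452, -3.108, -0.0]
wrist_force: [0.1, 0.8, 0.2]
width: 0.157
```

Tip is 8 mm in, with no force.

Emit:
move_arm:
  deltas:
    - [[0,0,0],[0,0,-0.15],1]
    - [[0,0,0],[0,0,-0.3],1]
    - [[0,0,0],[0,0,-0.45],1]
    - [[0,0,0],[0,0,-0.55],1]
    - [[0,0,0],[0,0,-0.62],1]
    - [[0,0,0],[0,0,-0.62],1]

```text
time: 16.15
tool_pos: [0.6025, -0.2162, 0.0782]
tcp_rot: [-0.452, -3.108, -0.0]
wrist_force: [-0.9, -0.4, -1.0]
width: 0.157
```

```bash
python3 - <<'E'
from h import *
s=status.read_state(); print(s['time'],s['tool_pos'],s['wrist_force'],s['torque'])
E
```

```text
16.15 [ 0.60249044 -0.21620306  0.07822579] [-0.93615048 -0.41184644 -0.96344871] [-0.01701452  0.00177298  0.01923274]
```

Emit:
move_arm:
  deltas:
    - [[0,0,0],[0,0,-0.03],1]
    - [[0,0,0],[0,0,-0.05],1]
    - [[0,0,0],[0,0,-0.065],1]
    - [[0,0,0],[0,0,-0.065],1]

```text
time: 16.65
tool_pos: [0.6032, -0.2165, 0.0733]
tcp_rot: [0.452, 3.108, -0.0]
wrist_force: [-0.3, 0.8, 4.1]
width: 0.158
```

Emit:
move_arm:
  deltas:
    - [[0,0,0],[0,0,0.01],0.2]
    - [[0,0,0],[0,0,0.01],-1]
    - [[0,0,0],[0,0,0.01],-1]
    - [[0,0,0],[0,0,0.01],-1]
    - [[0,0,0],[0,0,0.3],-1]
    - [[0,0,0],[0,0,0.6],-1]
    - [[0,0,0],[0,0,1],-1]
    - [[0,0,0],[0,0,1],-1]

```text
time: 17.65
tool_pos: [0.6059, -0.2176, 0.1773]
tcp_rot: [0.451, 3.101, -0.003]
wrist_force: [0.8, -0.4, -0.9]
width: 0.995
```

Emit:
move_arm:
  deltas:
    - [[0,0,0],[-0.2,0.3,0.5],-1]
    - [[0,0,0],[-0.2,0.3,0.8],-1]
    - [[0,0,0],[-0.2,0.3,0.8],-1]

```text
time: 18.02
tool_pos: [0.5844, -0.1867, 0.2551]
tcp_rot: [0.451, 3.104, -0.002]
wrist_force: [0.8, -0.4, -0.5]
width: 1.0
```

```bash
python3 - <<'E'
from h import *
im,d,c=shot('wrist','w7.png'); X=cloud(d,c)
s=status.read_state(); print(s['time'],s['tool_pos'],s['width'],s['wrist_force'],s['q'])
m=(d>0)&(X[...,2]>.12)&(X[...,2]<.17)&(im.sum(-1)<150)&(np.hypot(X[...,0]-.602,X[...,1]+.217)<.03)
p=X[m]; print(len(p),p[:,2].max(),p[p[:,2]>.148].mean(0),p[p[:,2]<.14].mean(0))
# lid from scene and side
y=np.radians(-8.5); A=np.array([[np.cos(y),-np.sin(y)],[np.sin(y),np.cos(y)]])
for n in('scene','side'):
    im,d,c=shot(n); X=cloud(d,c); L=(X[...,:2]-[.588,.1895])@A
    for y0,y1 in((-.09,-.06),(-.045,.045),(.06,.09)):
        m=(d>0)&(L[...,1]>y0)&(L[...,1]<y1)&(X[...,2]>.155)&(X[...,2]<.35)&(abs(L[...,0])<.16)
        x=L[...,0][m]; z=X[...,2][m]; print(n,y0,[(round(b,3),np.sum(abs(x-b)<.005),z[abs(x-b)<.005].max().round(3)) for b in np.arange(-.12,.12,.01) if np.any(abs(x-b)<.005)])
o=np.hstack([cv2.resize(load('scene')[0][130:290,240:440],(400,320)),cv2.resize(load('side')[0][90:250,220:420],(400,320))]); cv2.imwrite('pics/lid2.png',o[:,:,::-1])
E
```

```text
18.075 [ 0.58329466 -0.18647585  0.25277596] 0.9981337214734259 [ 0.06855046  0.4215246  -1.01214649] [-3.50033430e-01  1.14889510e-01  1.67322994e+00 -1.05071652e-04
  1.35191605e+00 -1.63218260e+00]
353 0.15438377489404148 [ 0.60114475 -0.21605711  0.15192502] [ 0.59762368 -0.21415112  0.12988   ]
scene -0.09 [(np.float64(-0.12), np.int64(1), np.float64(0.155)), (np.float64(-0.08), np.int64(1), np.float64(0.156)), (np.float64(-0.05), np.int64(3), np.float64(0.245)), (np.float64(-0.04), np.int64(22), np.float64(0.247)), (np.float64(-0.03), np.int64(35), np.float64(0.248)), (np.float64(-0.02), np.int64(27), np.float64(0.24)), (np.float64(-0.01), np.int64(31), np.float64(0.237)), (np.float64(-0.0), np.int64(29), np.float64(0.233)), (np.float64(0.01), np.int64(29), np.float64(0.231)), (np.float64(0.02), np.int64(29), np.float64(0.229)), (np.float64(0.03), np.int64(35), np.float64(0.226)), (np.float64(0.04), np.int64(37), np.float64(0.222)), (np.float64(0.05), np.int64(33), np.float64(0.218)), (np.float64(0.06), np.int64(41), np.float64(0.213)), (np.float64(0.07), np.int64(37), np.float
[... 5141 characters left out ...]
t64(7), np.float64(0.242)), (np.float64(-0.01), np.int64(9), np.float64(0.236)), (np.float64(-0.0), np.int64(9), np.float64(0.232)), (np.float64(0.01), np.int64(9), np.float64(0.235)), (np.float64(0.02), np.int64(5), np.float64(0.226)), (np.float64(0.03), np.int64(6), np.float64(0.224)), (np.float64(0.04), np.int64(9), np.float64(0.22)), (np.float64(0.05), np.int64(5), np.float64(0.215)), (np.float64(0.06), np.int64(5), np.float64(0.209)), (np.float64(0.07), np.int64(9), np.float64(0.208)), (np.float64(0.08), np.int64(6), np.float64(0.2)), (np.float64(0.09), np.int64(1), np.float64(0.195)), (np.float64(0.1), np.int64(9), np.float64(0.191)), (np.float64(0.11), np.int64(5), np.float64(0.184))]
```

View pics/lid2.png

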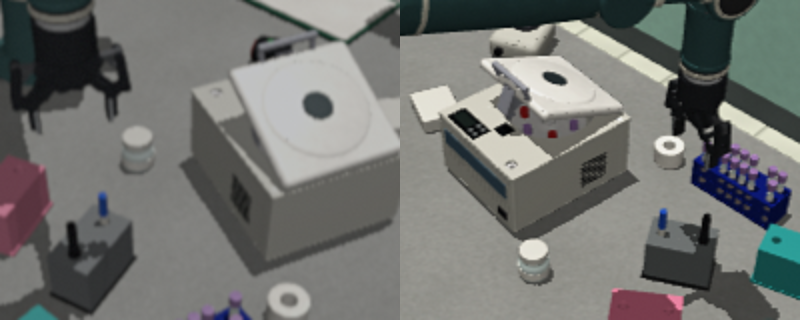

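The picture shows the pin back home (collar on the block, top at 0.152 m, as before) and the lid ajar by about 0.4 rad. I shut the fingers and move in front of the lid handle.

Emit:
move_arm:
  deltas:
    - [[0,0,0],[-0.1,0.3,0.5],1]
    - [[0,0,0.05],[-0.3,0.6,0.5],1]
    - [[0,0,0.09],[-0.5,1,0.5],1]

```text
time: 18.55
tool_pos: [0.532, -0.086, 0.3006]
tcp_rot: [-0.23, -3.131, -0.001]
wrist_force: [0.5, 0.2, 0.2]
width: 0.377
```

Emit:
move_arm:
  deltas:
    - [[0,0,0],[-0.2,0.5,0],1]
    - [[0,0,0],[-0.37,1,0],1]

```text
time: 18.8
tool_pos: [0.4942, 0.0146, 0.2999]
tcp_rot: [-0.233, -3.129, 0.0]
wrist_force: [1.5, 0.5, 0.1]
width: 0.005
```

Emit:
move_arm:
  deltas:
    - [[0,0,0],[0,0.5,0],1]
    - [[0,0,0],[0,1,0],1]

```text
time: 19.05
tool_pos: [0.4947, 0.1147, 0.3001]
tcp_rot: [-0.232, -3.13, 0.002]
wrist_force: [1.2, -0.2, -0.8]
width: 0.002
```

Emit:
move_arm:
  deltas:
    - [[0,0,0],[0,0.5,0],1]
    - [[0,0,0],[0,0.9,0],1]
    - [[0,0,0],[0,0.9,-0.4],1]
    - [[0,0,0],[0,0.9,-0.4],1]
    - [[0,0,0],[0,0.9,-0.4],1]

```text
time: 19.68
tool_pos: [0.4957, 0.2031, 0.2619]
tcp_rot: [-0.232, -3.131, 0.001]
wrist_force: [0.0, 0.3, -0.1]
width: -0.004
```

```bash
python3 - <<'E'
from h import *
im,d,c=shot('wrist','w8.png')
s=status.read_state(); print(s['time'],s['tool_pos'],s['tcp_rot'],s['width'],s['wrist_force'],s['q'])
E
```

```text
19.725 [0.49637608 0.20317629 0.26302224] [2.32895982e-01 3.13265774e+00 4.06499634e-05] 0.0039402840060751695 [ 0.0196558  -0.60031633  0.93239135] [ 3.42139601e-01 -3.60903773e-02  1.81119001e+00 -9.54271217e-05
  1.36621773e+00 -1.08022132e+00]
```

View pics/w8.png

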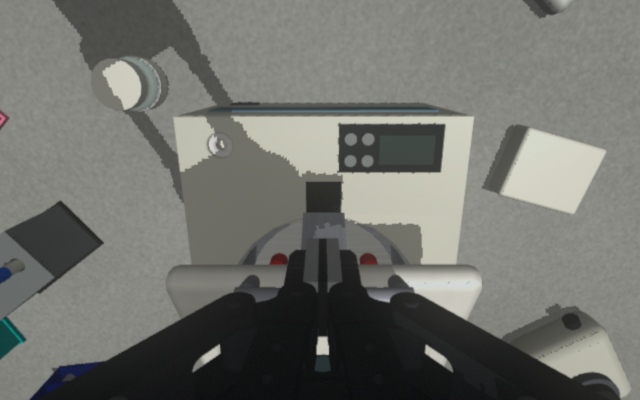

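The handle lies right behind the shut fingers (row 295, columns 260–385). A latch tongue hangs from the middle of the lid (325,220), so I shift 33 mm sideways before going down.

Emit:
move_arm:
  deltas:
    - [[0,0,0],[0.05,0.33,0],1]
    - [[0,0,0],[0.05,0.33,0],1]
    - [[0,0,0],[0.05,0.33,-0.3],1]
    - [[0,0,0],[0.05,0.33,-0.55],1]
    - [[0,0,0],[0.05,0.33,-0.55],1]

```text
time: 20.35
tool_pos: [0.4998, 0.2352, 0.2061]
tcp_rot: [-0.233, -3.13, 0.003]
wrist_force: [-0.3, -0.1, 0.5]
width: -0.002
```

Emit:
move_arm:
  deltas:
    - [[0,0,0],[0.1,-0.015,0],1]
    - [[0,0,0],[0.2,-0.03,0],1]
    - [[0,0,0],[0.25,-0.037,0.02],1]
    - [[0,0,0],[0.3,-0.045,0.07],1]
    - [[0,0,0],[0.35,-0.052,0.13],1]
    - [[0,0,0],[0.35,-0.052,0.13],1]

```text
time: 21.1
tool_pos: [0.534, 0.232, 0.2223]
tcp_rot: [-0.231, -3.129, -0.001]
wrist_force: [-8.8, 0.7, 7.1]
width: -0.001
```

```bash
cat >> h.py <<'E'
def lid():
    y=np.radians(-8.5); A=np.array([[np.cos(y),-np.sin(y)],[np.sin(y),np.cos(y)]])
    im,d,c=shot('scene'); X=cloud(d,c); L=(X[...,:2]-[.588,.1895])@A
    m=(d>0)&(abs(L[...,1])<.09)&(X[...,2]>.17)&(X[...,2]<.4)&(L[...,0]>-.03)&(L[...,0]<.11)&(im.min(-1)>90)
    x=L[...,0][m]; z=X[...,2][m]; u=cv2.fitLine(np.stack([x,z],1).astype(np.float32),cv2.DIST_HUBER,0,.001,.001).ravel()
    print('lid angle',abs(np.arctan(u[1]/u[0])),m.sum())
E
python3 - <<'E'
from h import *
lid(); s=status.read_state(); print(s['time'],s['tool_pos'],s['wrist_force'])
E
```

```text
lid angle 0.45894283 2512
21.15 [0.53396467 0.23203016 0.22202654] [-8.11631967  1.16791708  4.82962904]
```

Emit:
move_arm:
  deltas:
    - [[0,0,0],[0.1,-0.015,0.14],1]
    - [[0,0,0],[0.2,-0.03,0.27],1]
    - [[0,0,0],[0.32,-0.048,0.38],1]
    - [[0,0,0],[0.43,-0.064,0.48],1]
    - [[0,0,0],[0.54,-0.08,0.56],1]
    - [[0,0,0],[0.65,-0.097,0.63],1]
    - [[0,0,0],[0.65,-0.097,0.63],1]

```text
time: 22.02
tool_pos: [0.6025, 0.2215, 0.2843]
tcp_rot: [0.232, 3.131, 0.001]
wrist_force: [-1.3, 0.0, 3.3]
width: -0.0
```

```bash
python3 - <<'E'
from h import *
lid(); s=status.read_state(); print(s['time'],s['tool_pos'],s['wrist_force'])
o=np.hstack([cv2.resize(load('scene')[0][100:260,300:500],(400,320)),cv2.resize(read_camera('side')[0][60:220,200:400],(400,320))]); cv2.imwrite('pics/lid3.png',o[:,:,::-1])
E
```

```text
lid angle 0.8816292 2716
22.075 [0.60183097 0.22157509 0.28382771] [-1.10281116  0.22880368  2.84372725]
```

View pics/lid3.png

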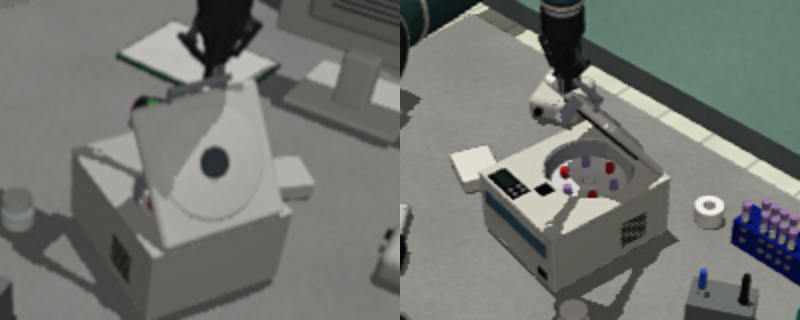

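The lid now stands at about 0.88 rad with the finger behind the handle; a little more for margin.

Emit:
move_arm:
  deltas:
    - [[0,0,0],[0.08,-0.012,0.04],1]
    - [[0,0,0],[0.16,-0.024,0.08],1]
    - [[0,0,0],[0.24,-0.036,0.12],1]
    - [[0,0,0],[0.3,-0.045,0.14],1]
    - [[0,0,0],[0.3,-0.045,0.14],1]

```text
time: 22.75
tool_pos: [0.6313, 0.2173, 0.3004]
tcp_rot: [0.231, 3.131, 0.001]
wrist_force: [-4.5, -0.8, 10.3]
width: 0.004
```

```bash
python3 - <<'E'
from h import *
lid(); s=status.read_state(); print(s['time'],s['tool_pos'],s['wrist_force'])
E
```

```text
lid angle 1.0405556 2360
22.8 [0.63122387 0.21731651 0.30039518] [-3.66062003 -0.86032605 10.55950947]
```

Emit:
move_arm:
  deltas:
    - [[0,0,0],[-0.1,0.015,0],1]
    - [[0,0,0],[-0.3,0.045,0.05],1]
    - [[0,0,0],[-0.6,0.09,0.1],1]
    - [[0,0,0],[-0.9,0.13,0.3],1]
    - [[0,0,0],[-0.9,0.13,0.8],1]
    - [[0,0,0],[-0.9,0.13,0.8],1]

```text
time: 23.55
tool_pos: [0.5412, 0.231, 0.3826]
tcp_rot: [0.229, 3.126, 0.005]
wrist_force: [0.7, -0.6, 0.1]
width: -0.001
```

```bash
python3 - <<'E'
from h import *
lid(); s=status.read_state(); print(s['time'],s['tool_pos'],s['wrist_force'])
lid(); 
o=np.hstack([cv2.resize(load('scene')[0][100:300,240:490],(400,320)),cv2.resize(read_camera('side')[0][60:260,200:450],(400,320))]); cv2.imwrite('pics/end.png',o[:,:,::-1])
E
```

```text
lid angle 1.0469303 2498
23.6 [0.54074437 0.23072296 0.3801047 ] [ 0.22928159 -0.50661733 -1.00624677]
lid angle 1.0432764 2494
```

```bash
python3 - <<'E'
from h import *
im,d,c=shot('scene'); X=cloud(d,c)
for nm,q in (('pin',(.602,-.216)),('marker',(.567,-.150))):
    m=(d>0)&(np.hypot(X[...,0]-q[0],X[...,1]-q[1])<.02)&(X[...,2]>.1); print(nm,m.sum(),X[m].mean(0).round(4),X[m][:,2].max().round(4))
s=status.read_state(); print(s['time'],s['wrist_force'],np.abs(s['joint_vel']).max()); print(order.finish_job())
E
```

```text
pin 89 [ 0.6067 -0.2179  0.1303] 0.1563
marker 60 [ 0.5704 -0.1506  0.1259] 0.1463
23.75 [-0.49485593 -0.51638598 -0.60777873] 0.012361515633657222
the job is handed in; nothing more can be done
None
```

The job is done and handed in at about 24 s of the 72 s allowed.

- **Latch:** I took the pin from the grey block, found the bore with the wrist camera and went in at the first try. I pressed the plunger with about 9.6 N, and the lid sprang ajar to about 0.4 rad.
- **Pin:** It is back in its hole with the collar on the block. It met the block at the same height as before the grasp, and its top measures 0.152 m against 0.153 m nominal.
- **Lid:** I pushed the handle back along its arc with the shut fingers and then backed off. It measures about 1.04 rad (60°) and held there after I let go.

**Things that went wrong or disagreed:**
- **Finger length:** the real fingertips end about 40 mm short of the reported TCP. My first grasp therefore closed just above the pin, pressed on its top with about 8 N and nudged it about 3 mm within its hole. I corrected for this in every later move.
- **Force while opening:** about 10 N showed at the wrist at the end of the lid push, more than the 1 to 2 N expected at the handle.
- **Last check:** the 12-picture limit was used up, so I checked the final scene by numbers only. The pin and marker were in place (tops 0.156 m and 0.146 m from the scene camera, 3 mm above nominal). The wrist showed no contact force and the arm was still. I did not check the other bystanders again after opening the lid.

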